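# Set out the kit for a platen roller change

### The job

Set out the kit for the printer's roller change: lay the black platen roller in the metal roller rest, between its four corner posts and centred along it. Of the three black pads, stand the white spool on the leftmost, lay the pliers on the middle one and the hex key on the rightmost (left and right as the robot sees them, facing the printer), each centred on its pad, the two tools lengthwise along theirs. Set the steel collar flat and centred on top of the spool, where it stands on its pad.

Things in the scene. Friction and masses are not known exactly. Their poses are not given: they have to be found in the camera images.
- roller: Loose platen roller, lying: black rubber barrel 30 mm in diameter, 112 mm long, between two square grey bearing blocks (12 mm long, 34 x 34 mm); steel stubs, 150 mm overall, 0.22 kg. Origin: under the middle, at the blocks' underside; x along the roller, z up; barrel axis 17 mm above the origin. Grip across the barrel. Starts in the far row, x within 0.35 rad of straight ahead.
- spool: Loose empty white plastic spool standing upright: 44 mm high, flanges 54 mm in diameter and 6 mm thick at bottom and top, core 28 mm; flat top with a black spot at its centre; about 60 g. Origin: centre of its underside, z up. Grip across the top flange. Starts upright in the far row.
- collar: Loose plain steel locking collar (thick ring) lying flat: 34 mm outside diameter, 16 mm bore, 16 mm high, about 70 g. Origin: centre of its underside, z up along its bore. Starts flat in the far row.
- pliers: Loose pliers lying flat, red handles, steel jaws, 140 mm long, 12 mm thick, 48 mm wide at the handles, 0.18 kg. Origin: middle of the length, at the underside; jaws to +x, handles to -x, z up. Grip across y at the steel joint block: 24 mm wide, 12 mm high, x from -15 to +25 mm. Starts in the far row, x within 0.35 rad of straight ahead.
- hex_key: Loose chrome L-shaped hex key lying flat, 8 mm thick, about 60 g. Long arm 110 mm along x, its centre line at y = -8 mm; short arm at the +x end towards +y; 34 mm wide overall. Origin: at the underside, halfway along the long arm, 8 mm beside its centre line; z up. Grip across the long arm. Starts in the far row, x within 0.35 rad of straight ahead.
- pad_a: Flat black rubber pad fixed to the cabinet top, one of three alike, 120 x 76 x 3 mm. Origin: centre of its underside; x along its length (within 0.3 rad of straight ahead of the robot), y along its width, z up. The pads and the roller rest form one row from left to right, in random order, about 20 cm apart, nearer the robot than the loose things. Left is the robot's left (+y).
- pad_b: Flat black rubber pad fixed to the cabinet top, one of three alike, 120 x 76 x 3 mm. Origin: centre of its underside; x along its length (within 0.3 rad of straight ahead of the robot), y along its width, z up. The pads and the roller rest form one row from left to right, in random order, about 20 cm apart, nearer the robot than the loose things. Left is the robot's left (+y).
- pad_c: Flat black rubber pad fixed to the cabinet top, one of three alike, 120 x 76 x 3 mm. Origin: centre of its underside; x along its length (within 0.3 rad of straight ahead of the robot), y along its width, z up. The pads and the roller rest form one row from left to right, in random order, about 20 cm apart, nearer the robot than the loose things. Left is the robot's left (+y).
- roller_rest: Aluminium roller rest fixed in the row of the pads: plate 150 x 64 mm, 8 mm thick, with four corner posts (22 mm long in x, 7 mm thick, 28 mm high above the table), 50 mm clear between them across y, 106 mm along x. The roller lies along x on the plate. Origin: centre of the underside; z up; x within 0.3 rad of straight ahead of the robot.
Things that resemble listed ones, but are neither listed nor needed, are in the scene too. Of the things shaped like the pliers, the red one is meant. Leave any brown look-alike of the roller alone.

How it is judged:
By the outcome, as a careful person would: the job done as asked, in the order asked, and still so for the second after the job is handed in, with the robot touching nothing.
It also fails if it takes over 144 s, if anything falls off the work surface, if the arm or the gripper's body presses on something with over 40 N, if the wrist force passes 120 N, or if a joint passes its speed limit or range.

### The arm

A 6-joint arm with a two-finger parallel gripper is mounted at the origin on the work surface. World frame = base frame: x ahead of the robot, y to its left, z up, the work surface at z = 0. Lengths are in m, angles in degrees, forces in N, time in s.
With the tool pointing down it reaches from about 0.35 to 0.875 m from the base axis. Payload 4.2 kg.
Tool frame: the origin (TCP) lies at the very end of the fingers, on their centre line; the grasp point (between the pads) lies 19 mm behind it; z points along the fingers, y is the line along which they close (so a half turn about z gives the same grasp; the last joint's range is limited). The gripper opens to 87 mm and grips with 3 to 60 N. Pads are 19 mm wide; open, the fingers measure 117 mm over their backs; the gripper's body (75 mm by 190 mm) begins 51 mm behind the grasp point.
Start: joints at [-49.87, 22.042, 0.453, 0, -68.411, -14.817], TCP at [0.267, -0.565, 0.223] pointing down, gripper open.
Joint ranges: [-179.83, 179.83], [-69.29, 118.12], [-61.27, 80.66], [-181.25, 117.63], [-171.15, -9.14], [-177.46, 177.46]. Speed limits (degrees/s): [159.86, 159.86, 180, 180, 180, 180].

### API

Orientations are given as a 3x3 rotation matrix whose columns are the frame's x, y, z axes.
In Python, from station import sense, optics, r gives the robot as it stands. The module is installed in compiled form; this text tells all that it offers.
- The arm moves only by the shell command python3 -m pendant 'ROWS' [OPENING]. ROWS is JSON, a list that holds one entry, the list of rows, each a list of 4 numbers: the shift along the tool's x, y, z normalised to -1 to 1, where 1 is 100 mm, then the turn about the tool's z normalised to -1 to 1, where 1 is 2 rad. A call has 1 to 8 rows; each row is the pose to reach, as a shift and turn from the pose commanded when the call began, along the tool's axes at that moment; what a row does not reach only later rows make up. A row lasts 1/10 s, in which the tool goes at most 50 mm and 8.59 degrees, less where a joint would pass 70% of its speed; a pose out of reach is approached as far as the arm can. A call with a number of a shift or a turn outside -1 to 1 is refused whole. A call with a gripper value outside its range is refused whole. OPENING is the closure, from 0 (fully open) to 1 (shut), set as the call begins (- or left out, the last holds). The fingers move at their own pace and stop on an object; the grip force is fixed at half the most. Time passes only in rows, so rows that repeat a pose let the fingers close. It gives the time, the measured TCP pose, the force, the opening and the grip force at its end, in the units of the state.
- sense(): the state, without advancing time (a new reading comes with each control period).
- optics.capture(name): name is "scene" or "top"; returns the picture (420x560x3 uint8, red, green, blue); there is no depth.
- optics.get_calibration(name): a dict with "camera_matrix" (3x3 intrinsics, pixels), "distortion" ([k1, k2, p1, p2, k3] as OpenCV has them; the pictures are not rectified), "camera_from_world" (4x4, takes a point from world to camera coordinates). Camera axes: x right, y down, z forward; pixel columns grow to the right and rows downward; lengths in m; the calibration is good to about 2 mm. A picture is of the moment at which its call begins. get_calibration takes no time and is no camera call.
- r.finish_job(): hands the job in; it is judged then, once.
The state is a dict: "time_s": time; "joints": joint angles; "joint_velocities": joint speeds; "effort": joint torques, N m; "tcp_pos": TCP position; "ee_rot": TCP orientation; "wrist_force": force on the tool from outside, world axes, zero at the start; "moment": the same for the moment, N m; "gripper_width": opening from 0.0 (shut) to 1.0 (fully open); "gripper_force": force on a finger pad.
Only numpy, scipy, OpenCV 4.12 (cv2) and the standard library are available. Lean on these libraries where they do the work, as an engineer would, in place of code of your own. Each camera call takes 0.05 s, during which the arm holds its last target. There are 200 camera calls.

## Working session

There is one attempt and no reset: what is moved stays moved. The work goes in short steps, Python scripts to look and compute and a shell command to move; the robot and the scene stay as the last step left them, time stands still between calls to the robot, and variables do not carry over. Pictures are saved under pics/ and viewed, at most 14 in all, crops included, and the job is handed in when it is done.

```bash
mkdir -p pics
python3 - <<'E'
from station import sense, optics
import cv2,numpy as np
s=sense();print(s['time_s'],s['tcp_pos'],s['ee_rot'],s['gripper_width'])
for n in("scene","top"):
    cv2.imwrite(f'pics/{n}0.png',optics.capture(n)[:,:,::-1]); c=optics.get_calibration(n);print(c)
E
```

```text
0.0 [ 0.26696    -0.56441904  0.22144352] [[-9.04077946e-01 -4.27366340e-01 -1.03880049e-03]
 [-4.27367594e-01  9.04075754e-01  1.99286313e-03]
 [ 8.74717118e-05  2.24565327e-03 -9.99997475e-01]] 1.0019135934681906
{'camera_matrix': array([[444.4343214 ,   0.        , 274.34333016],
       [  0.        , 444.4343214 , 216.39160034],
       [  0.        ,   0.        ,   1.        ]]), 'distortion': array([-0.03303525,  0.        ,  0.        ,  0.        ,  0.        ]), 'camera_from_world': array([[ 0.55317018,  0.83293683,  0.01479842, -0.22618662],
       [ 0.59171449, -0.38034137, -0.71078436, -0.28333051],
       [-0.58641002,  0.40194115, -0.70325429,  1.41999458],
       [ 0.        ,  0.        ,  0.        ,  1.        ]])}
{'camera_matrix': array([[406.40732321,   0.        , 286.45428416],
       [  0.        , 406.40732321, 210.59405055],
       [  0.        ,   0.        ,   1.        ]]), 'distortion': array([0.01529596, 0.        , 0.        , 0.        , 0.        ]), 'camera_from_world': array([[ 0.01667094, -0.99960704,  0.02253564, -0.05907633],
       [-0.99741389, -0.01820185, -0.0695286 ,  0.46195403],
       [ 0.06991147, -0.02131826, -0.99732538,  1.21753378],
       [ 0.        ,  0.        ,  0.        ,  1.        ]])}
```

View pics/scene0.png

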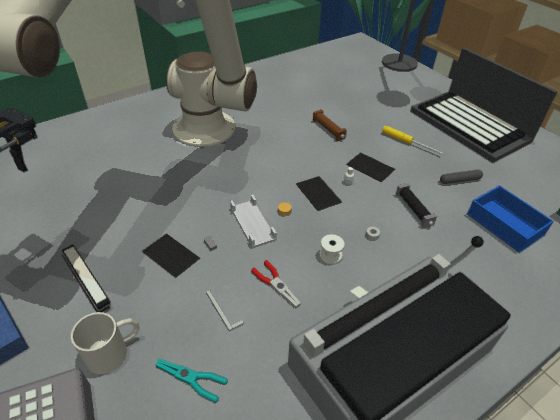

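View pics/top0.png

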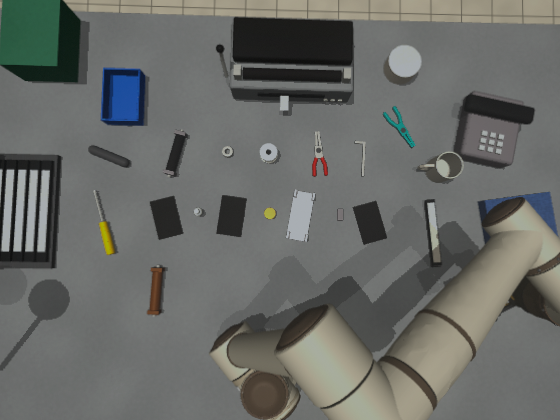

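The top view shows the row of targets from left to right: pad (167,217), pad (231,215), roller rest (300,216), pad (370,222). The loose items are the roller (175,153), collar (227,152), spool (268,153), red pliers (319,153) and hex key (362,157).

```bash
cat > h.py <<'E'
import numpy as np,cv2
from station import sense, optics
def ray(n,pts,z):
    c=optics.get_calibration(n);T=c['camera_from_world'];R,t=T[:3,:3],T[:3,3]
    u=cv2.undistortPoints(np.float64(pts).reshape(-1,1,2),c['camera_matrix'],c['distortion'])[:,0]
    d=np.c_[u,np.ones(len(u))]@R; o=-R.T@t
    return (o+d*((z-o[2])/d[:,2])[:,None])[:,:2]
def proj(n,p):
    c=optics.get_calibration(n);T=c['camera_from_world']
    return cv2.projectPoints(np.float64(p).reshape(-1,1,3),cv2.Rodrigues(T[:3,:3])[0],T[:3,3],c['camera_matrix'],c['distortion'])[0][:,0]
def go(x,y,z,yaw=None):
    """shift/turn to tcp target in tool units; yaw = world angle (deg) of the object's x axis, mod 180"""
    s=sense();R=np.array(s['ee_rot']);d=R.T@(np.array([x,y,z])-s['tcp_pos'])*10
    a=np.degrees(np.arctan2(R[1,0],R[0,0])); t=0
    if yaw is not None: t=(a-yaw+90)%180-90
    print('t',round(s['time_s'],2),'tcp',np.round(s['tcp_pos'],4),'a',round(a,1),'MOVE',np.round(d,3),'turn',round(np.radians(t)/2,3),f'({t:.1f}deg)','w',round(s['gripper_width'],3))
E
python3 - <<'E'
from h import *
im=cv2.imread('pics/top0.png')
c=im[125:260,130:400];cv2.imwrite('pics/crop0.png',cv2.resize(c,None,fx=2.9,fy=2.9,interpolation=cv2.INTER_CUBIC))
hsv=cv2.cvtColor(im,cv2.COLOR_BGR2HSV);v=hsv[...,2];s=hsv[...,1]
print('bg',im[180,250],im[190,330])
def blobs(m,nm,z,amin=40):
    m=m.copy().astype(np.uint8);k=np.zeros_like(m);k[125:260,140:395]=1;m*=k
    for q in cv2.findContours(m,cv2.RETR_EXTERNAL,cv2.CHAIN_APPROX_NONE)[0]:
        if len(q)<12: continue
        p=ray('top',q[:,0],z); r=cv2.minAreaRect(np.float32(p*1000)); b=cv2.boxPoints(r)
        e=b[1]-b[0];f=b[2]-b[1];e=e if e@e>f@f else f
        print(nm,'px',q[:,0].mean(0).round(),'ctr',np.round(r[0],1),'size',np.round(r[1],1),'yaw',round((np.degrees(np.arctan2(e[1],e[0]))+90)%180-90,1))
blobs(v<45,'dark',.003)
blobs(v>150,'bright',.008)
blobs(((hsv[...,0]<8)|(hsv[...,0]>172))&(s>120)&(v>60),'red',.006)
E
```

```text
bg [113 115 112] [115 116 114]
dark px [370. 222.] ctr [ 432.5 -307.4] size [116.4  73.9] yaw 16.4
dark px [166. 217.] ctr [436.6 315.1] size [116.6  73.1] yaw 15.5
dark px [231. 216.] ctr [445.1 118.3] size [ 73.3 116.4] yaw -7.1
dark px [176. 152.] ctr [639.1 292.6] size [ 31.4 118. ] yaw -15.1
bright px [269. 213.] ctr [455.2   2. ] size [30.6 30.5] yaw 1.1
bright px [196. 211.] ctr [457.3 223.9] size [18.3 12.1] yaw 1.8
bright px [300. 216.] ctr [450.1 -93.2] size [ 63.5 150. ] yaw -9.2
bright px [295. 192.] ctr [519.8 -75.6] size [ 4.8 16.4] yaw -10.4
bright px [319. 160.] ctr [ 623.1 -147.6] size [86.8 39.8] yaw 5.9
bright px [227. 151.] ctr [645.6 136.5] size [28.1 27.6] yaw 1.5
bright px [268. 152.] ctr [645.3   8.8] size [52.2 51.8] yaw 19.8
bright px [362. 155.] ctr [ 631.1 -274.7] size [106.3  28. ] yaw 0.2
bright px [319. 138.] ctr [ 690.9 -147.7] size [38.2  4.8] yaw 8.7
bright px [316. 138.] ctr [ 690.8 -137.5] size [37.7  3.1] yaw 0.7
red px [314. 166.] ctr [ 602.3 -133.9] size [13.7 54.3] yaw -6.8
red px [324. 166.] ctr [ 604.  -166.2] size [56.8 12.6] yaw 12.6
```

View pics/crop0.png

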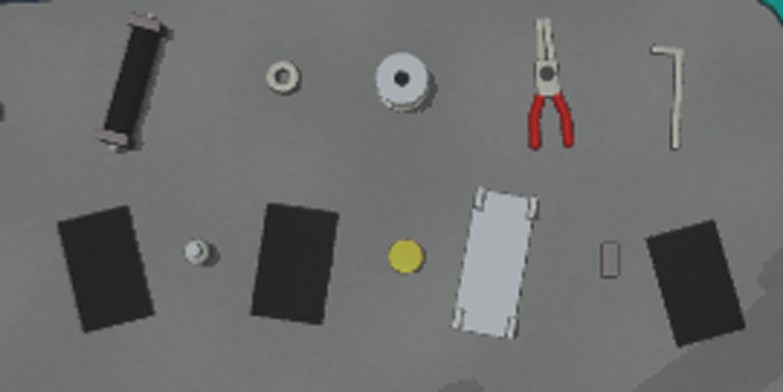

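The crop shows all five items and four targets with clear edges. Next I'll refine using the right plane heights and cross-check in the scene view.

Run:
```python
from h import *
im=cv2.imread('pics/top0.png');hsv=cv2.cvtColor(im,cv2.COLOR_BGR2HSV);v=hsv[...,2].astype(int)
def comp(m,x0,x1,y0,y1):
    k=np.zeros(m.shape,np.uint8);k[y0:y1,x0:x1]=1;n,l,st,ce=cv2.connectedComponentsWithStats(k*m.astype(np.uint8))
    i=1+st[1:,4].argmax();return (l==i),ce[i],st[i,4]
def rect(m,z):
    q=max(cv2.findContours(m.astype(np.uint8),0,1)[0],key=len);p=np.float32(ray('top',q[:,0],z)*1000);r=cv2.minAreaRect(p);return np.round(r[0],1),np.round(r[1],1),round(r[2],1)
m,c,a=comp(v<45,150,200,125,185);print('roller z17',rect(m,.017),'z25',rect(m,.025))
ys,xs=np.where(m);p=ray('top',np.c_[xs,ys],.02);mu=p.mean(0);w,V=np.linalg.eigh(np.cov(p.T));print(' centroid',mu,'yaw',np.degrees(np.arctan2(V[1,1],V[0,1])))
m,c,a=comp(v<90,258,278,142,163);print('spot',c,a,ray('top',c,.044))
sub=v[143:161,218:237];m,c,a=comp(v>140,218,237,142,162);print('collar ring',rect(m,.016),'hole?')
m=comp(v>140,258,280,140,166)[0];print('spool flange',rect(m,.041))
# pliers: pivot bright block, jaw + handle masks
red=((hsv[...,0]<8)|(hsv[...,0]>172))&(hsv[...,1]>120)&(v>60);steel=v>135
k=np.zeros_like(red);k[125:180,300:335]=1;m=(red|steel)&(k>0);ys,xs=np.where(m)
p=ray('top',np.c_[xs,ys],.008)*1000
w,V=np.linalg.eigh(np.cov(p.T));d=V[:,1]*np.sign(V[0,1]);yaw=np.degrees(np.arctan2(d[1],d[0]));t=(p-p.mean(0))@d;s_=(p-p.mean(0))@[-d[1],d[0]]
print('pliers yaw',yaw,'len',np.ptp(t),'mid',p.mean(0)+d*(t.max()+t.min())/2,'lateral',s_.min(),s_.max())
# hex: long arm fit
k=np.zeros_like(red);k[130:185,345:375]=1;m=(v>140)&(k>0);m=cv2.morphologyEx(m.astype(np.uint8),cv2.MORPH_CLOSE,np.ones((3,3)));print('hex',rect(m,.006))
ys,xs=np.where(m>0);p=ray('top',np.c_[xs,ys],.006)*1000;top=p[:,0].max();L=p[p[:,0]<top-20]
f=np.polyfit(L[:,0],L[:,1],1);print('hex arm yaw',np.degrees(np.arctan(f[0])),'x range',p[:,0].min(),top,'y at 620',np.polyval(f,620),'width',np.ptp(p[:,1]))
```

```text
roller z17 (array([636.2, 289. ]), array([ 31.1, 116.7]), 74.9) z25 (array([634.5, 287. ]), array([ 30.9, 116. ]), 74.9)
 centroid [0.63381149 0.28854512] yaw 165.67573882461477
spot [268.11111111 151.72222222] 18 [[0.63678313 0.00748944]]
collar ring (array([643.8, 135.4]), array([27.9, 27.4]), 1.5) hole?
spool flange (array([636.6,   7.9]), array([54.7, 48.1]), 1.2)
pliers yaw 5.115491331756144 len 139.01182635670912 mid [ 643.32725926 -146.57723379] lateral -22.669639898509693 23.097897564521563
hex (array([ 631.6, -276.7]), array([106.6,  31.2]), 0.3)
hex arm yaw -2.75048389125023 x range 578.2941713043556 684.9417102477098 y at 620 -286.0100612386257 width 31.22983419666315
```

```bash
python3 -m pendant '[[[0,0,0,0.075],[0.0,0.3,0,0.15],[0,0.6,0,0.225],[0,0.9,0,0.3],[0,1,0,0.352]]]' 0; python3 -c "
from h import *
go(.636,.2885,.12,-15)"
```

```text
time_s: 0.6
tcp_pos: [0.223, -0.472, 0.2223]
ee_rot: [[-0.964, 0.264, -0.001], [0.264, 0.964, 0.002], [0.001, 0.002, -1.0]]
wrist_force: [0.8, -0.4, 0.7]
gripper_width: 1.003
gripper_force: 0.0
t 0.6 tcp [ 0.223  -0.472   0.2223] a 164.7 MOVE [-1.976  8.425  1.034] turn -0.003 (-0.3deg) w 1.003
```

```bash
for i in 1; do
python3 -m pendant '[[[-0.13,0.45,0,0],[-0.26,0.9,0,0]]]' >/dev/null
python3 -m pendant '[[[-0.13,0.45,0,0],[-0.26,0.9,0,0]]]' >/dev/null
python3 -m pendant '[[[-0.13,0.45,0,0],[-0.26,0.9,0,0]]]' >/dev/null
python3 -m pendant '[[[-0.13,0.45,0,0],[-0.26,0.9,0,0]]]' >/dev/null
python3 -m pendant '[[[-0.13,0.45,0,0],[-0.26,0.9,0,0]]]' >/dev/null
python3 -m pendant '[[[-0.13,0.45,0,0],[-0.26,0.9,0,0]]]' >/dev/null
python3 -m pendant '[[[-0.13,0.45,0,0],[-0.26,0.9,0,0],[-0.26,0.9,0,0]]]' 
done; python3 -c "
from h import *
go(.636,.2885,.12,-15)"
```

```text
time_s: 2.1
tcp_pos: [0.5658, 0.0909, 0.2211]
ee_rot: [[-0.967, 0.255, -0.0], [0.255, 0.967, 0.0], [0.0, -0.0, -1.0]]
wrist_force: [-0.6, -0.5, 0.5]
gripper_width: 1.003
gripper_force: 0.0
t 2.1 tcp [0.5658 0.0909 0.2211] a 165.2 MOVE [-0.175  2.09   1.011] turn 0.002 (0.2deg) w 1.003
```

```bash
python3 -m pendant '[[[-0.1,0.45,0.1,0],[-0.175,0.9,0.2,0]]]' >/dev/null
python3 -m pendant '[[[0,0.45,0.1,0],[0,0.9,0.2,0]]]' >/dev/null
python3 -m pendant '[[[0,0.29,0.3,0],[0,0.29,0.7,0],[0,0.29,0.7,0],[0,0.29,0.7,0]]]' 
python3 -c "
from h import *
go(.636,.2885,.006,-15)
im=optics.capture('top')[:,:,::-1];cv2.imwrite('pics/t1.png',cv2.resize(im[100:240,110:250],None,fx=4,fy=4,interpolation=cv2.INTER_CUBIC))
im=optics.capture('scene')[:,:,::-1];cv2.imwrite('pics/s1.png',cv2.resize(im[130:270,330:510],None,fx=4,fy=4,interpolation=cv2.INTER_CUBIC))
"
```

```text
time_s: 2.9
tcp_pos: [0.6345, 0.2832, 0.1122]
ee_rot: [[-0.966, 0.259, -0.001], [0.259, 0.966, -0.002], [0.001, -0.002, -1.0]]
wrist_force: [0.2, 0.7, 1.3]
gripper_width: 0.995
gripper_force: 0.0
t 2.9 tcp [0.6345 0.2832 0.1122] a 165.0 MOVE [-1.000e-03  5.800e-02  1.062e+00] turn -0.0 (-0.0deg) w 0.995
```

View pics/s1.png

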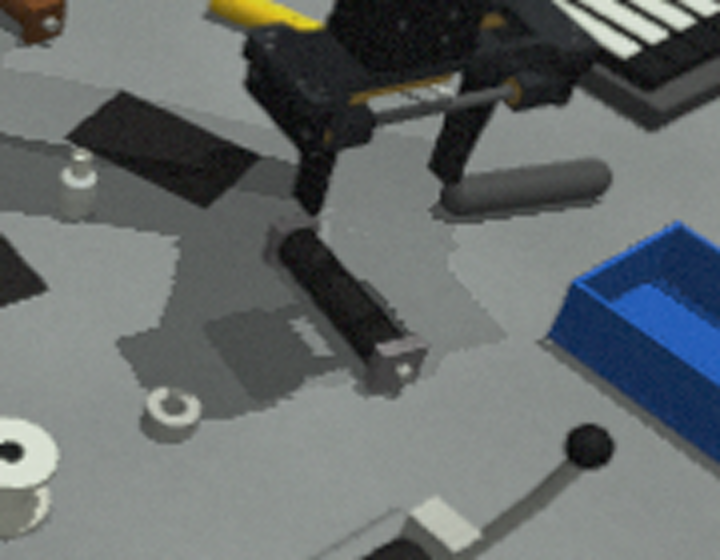

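The gripper is above the roller, which lies at crop (345,300), and the way down is clear. I'll descend and grip.

```bash
python3 -m pendant '[[[0,0.06,0.4,0],[0,0.06,0.7,0],[0,0.06,0.9,0],[0,0.06,1,0],[0,0.06,1,0]]]' >/dev/null
python3 -m pendant '[[[0,0,0.06,0],[0,0,0.06,0]]]' 
python3 -m pendant '[[[0,0,0,0],[0,0,0,0],[0,0,0,0],[0,0,0,0],[0,0,0,0],[0,0,0,0]]]' 1
python3 -m pendant '[[[0,0,-0.3,0],[0,0,-0.7,0],[0,0,-1,0],[0,0,-1,0]]]'
python3 -c "
from h import *
go(.450,-.093,.10,-9.2)"
```

```text
time_s: 3.7
tcp_pos: [0.6368, 0.2901, 0.0078]
ee_rot: [[-0.966, 0.259, 0.002], [0.259, 0.966, 0.001], [-0.001, 0.002, -1.0]]
wrist_force: [-0.5, -0.2, -0.2]
gripper_width: 1.001
gripper_force: 0.0
time_s: 4.3
tcp_pos: [0.6362, 0.2898, 0.0065]
ee_rot: [[-0.966, 0.259, -0.0], [0.259, 0.966, -0.0], [0.0, -0.0, -1.0]]
wrist_force: [-0.5, -0.1, -0.9]
gripper_width: 0.545
gripper_force: 0.0
time_s: 4.7
tcp_pos: [0.6392, 0.2915, 0.1128]
ee_rot: [[-0.966, 0.258, 0.01], [0.258, 0.966, 0.005], [-0.008, 0.008, -1.0]]
wrist_force: [0.7, 1.0, -0.2]
gripper_width: 0.172
gripper_force: 0.0
t 4.7 tcp [0.6392 0.2915 0.1128] a 165.0 MOVE [ 0.836 -4.204  0.089] turn -0.05 (-5.8deg) w 0.172
```

The fingers close slower than I allowed, about 1.4 s for the full stroke, so the grasp missed. I'll reopen and look again.

```bash
python3 -m pendant '[[[0,-0.45,0,0],[0,-0.9,0,0],[0,-0.9,0,0]]]' 0 | tail -2
python3 -c "
from h import *
im=optics.capture('top')[:,:,::-1];cv2.imwrite('pics/t1.png',im)
im2=optics.capture('scene')[:,:,::-1]
cv2.imwrite('pics/j.png',np.hstack([cv2.resize(im[120:190,140:220],(400,350),interpolation=cv2.INTER_CUBIC),cv2.resize(im2[160:240,370:460],(394,350),interpolation=cv2.INTER_CUBIC)]))
v=cv2.cvtColor(im,cv2.COLOR_BGR2HSV)[...,2]
print(cv2.minAreaRect(np.float32(ray('top',max(cv2.findContours((v[125:185,150:200]<42).astype(np.uint8),0,1)[0],key=len)[:,0]+[150,125],.017)*1000)))
go(.636,.2885,.006,-15)
"
```

```text
gripper_width: 0.363
gripper_force: 0.0
((642.3204345703125, 268.587646484375), (129.03675842285156, 99.47547149658203), 1.750776767730713)
t 5.1 tcp [0.6128 0.202  0.1066] a 164.9 MOVE [1.000e-03 8.960e-01 1.006e+00] turn -0.001 (-0.1deg) w 0.448
```

View pics/j.png

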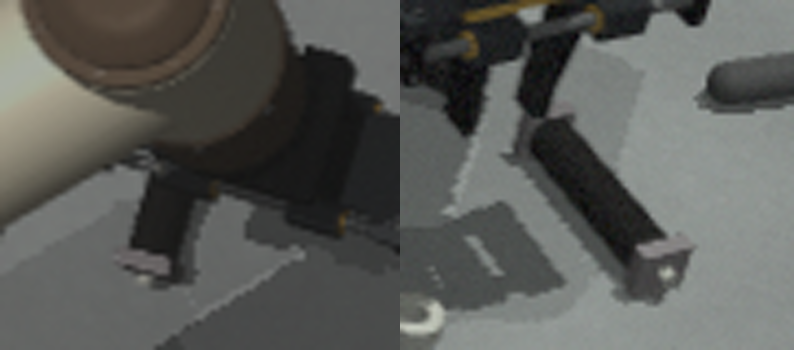

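The near block is still at top px (169,172.6), so the roller did not move. Trying again with the gripper preset partly closed.

```bash
python3 -m pendant '[[[0,0.45,0,0],[0,0.9,0,0],[0,0.9,0,0]]]' 0.3 >/dev/null
python3 -m pendant '[[[0,0,0.3,0],[0,0,0.6,0],[0,0,0.85,0],[0,0,1,0],[0,0,1,0]]]' |tail -2
python3 -m pendant '[[[0,0,0,0],[0,0,0,0],[0,0,0,0],[0,0,0,0],[0,0,0,0],[0,0,0,0],[0,0,0,0],[0,0,0,0]]]' 1
python3 -c "
from h import *
go(.450,-.093,.10,-9.2)"
```

```text
gripper_width: 0.699
gripper_force: 0.0
time_s: 6.7
tcp_pos: [0.6365, 0.2899, 0.0074]
ee_rot: [[-0.966, 0.259, 0.001], [0.259, 0.966, 0.0], [-0.001, 0.0, -1.0]]
wrist_force: [-0.3, -0.7, 4.4]
gripper_width: 0.338
gripper_force: 30.0
t 6.7 tcp [0.6365 0.2899 0.0074] a 165.0 MOVE [ 0.81  -4.181 -0.928] turn -0.051 (-5.8deg) w 0.338
```

```bash
python3 -m pendant '[[[0,0,-0.3,0],[0,0,-0.65,0],[0,0,-0.95,0],[0,0,-0.95,-0.051],[0,0,-0.95,-0.051]]]' |tail -2
python3 -c "
from h import *
go(.450,-.093,.10,-9.2)"
```

```text
gripper_width: 0.336
gripper_force: 29.9
t 7.2 tcp [0.6359 0.29   0.1016] a 170.8 MOVE [ 1.221 -4.079  0.012] turn -0.0 (-0.0deg) w 0.336
```

```bash
python3 -m pendant '[[[0.12,-0.4,0,0],[0.24,-0.8,0,0]]]' >/dev/null
python3 -m pendant '[[[0.12,-0.4,0,0],[0.24,-0.8,0,0]]]' >/dev/null
python3 -m pendant '[[[0.12,-0.4,0,0],[0.24,-0.8,0,0]]]' >/dev/null
python3 -m pendant '[[[0.12,-0.4,0,0],[0.24,-0.8,0,0]]]' >/dev/null
python3 -m pendant '[[[0.12,-0.4,0,0],[0.24,-0.8,0,0],[0.24,-0.8,0,0],[0.24,-0.8,0,0]]]' |tail -2
python3 -c "
from h import *
go(.450,-.093,.06,-9.2)
im=cv2.imread('pics/top0.png');v=cv2.cvtColor(im,cv2.COLOR_BGR2GRAY)
# rest: plate interior edges: fit yaw and centre from mid-section side edges
q=max(cv2.findContours((v[180:250,270:330]>150).astype(np.uint8),0,1)[0],key=len)[:,0]+[270,180]
p=ray('top',q,.008)*1000;a=np.radians(-9.2);d=np.array([np.cos(a),np.sin(a)]);n=np.array([-d[1],d[0]]);u=(p-[450,-93])@d;w=(p-[450,-93])@n
m=abs(u)<45
for sg in(1,-1):
  k=m&(w*sg>0);print(sg,np.polyfit(u[k],w[k],1))
print(u[abs(w)<20].min(),u[abs(w)<20].max())
"
```

```text
gripper_width: 0.333
gripper_force: 29.9
t 8.4 tcp [ 0.4529 -0.0867  0.1006] a 170.6 MOVE [ 0.017 -0.067  0.407] turn -0.002 (-0.2deg) w 0.333
1 [-6.95032159e-03  2.98768240e+01]
-1 [-2.74634436e-03 -2.89506865e+01]
-74.8892872171489 73.44707590848265
```

```bash
python3 -m pendant '[[[0.02,-0.06,0.1,0],[0.02,-0.06,0.35,0],[0.02,-0.06,0.35,0],[0.02,-0.06,0.35,0]]]' |tail -2
python3 -c "
from h import *
go(.4495,-.0925,.0165,-9.5)
im=optics.capture('top')[:,:,::-1];im2=optics.capture('scene')[:,:,::-1]
cv2.imwrite('pics/j2.png',np.hstack([cv2.resize(im[170:260,250:350],(395,356),interpolation=cv2.INTER_CUBIC),cv2.resize(im2[170:260,200:300],(395,356),interpolation=cv2.INTER_CUBIC)]))
"
```

```text
gripper_width: 0.335
gripper_force: 29.9
t 8.8 tcp [ 0.4508 -0.0911  0.0658] a 170.9 MOVE [ 0.01  -0.016  0.494] turn 0.003 (0.4deg) w 0.335
```

View pics/j2.png

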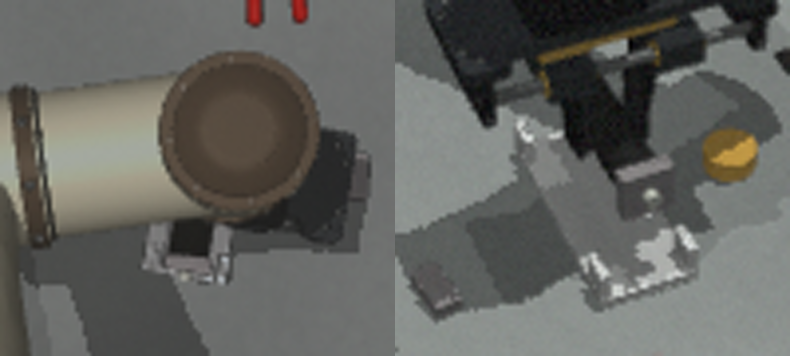

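The roller hangs over the rest, with its near block centred between the near posts (top crop 187,262). Now I'll lower it.

```bash
python3 -m pendant '[[[0.01,-0.015,0.15,0.003],[0.01,-0.015,0.3,0.003],[0.01,-0.015,0.42,0.003],[0.01,-0.015,0.48,0.003],[0.01,-0.015,0.49,0.003],[0.01,-0.015,0.49,0.003]]]'
python3 -m pendant '[[[0,0,0,0],[0,0,0,0],[0,0,0,0],[0,0,0,0],[0,0,0,0]]]' 0.35
python3 -m pendant '[[[0,0,-0.3,0],[0,0,-0.6,0],[0,0,-0.95,0]]]' |tail -2
python3 -c "
from h import *
go(.637,.008,.10,5)
"
```

```text
time_s: 9.5
tcp_pos: [0.4504, -0.0927, 0.0181]
ee_rot: [[-0.986, 0.165, 0.001], [0.165, 0.986, 0.0], [-0.001, 0.0, -1.0]]
wrist_force: [0.2, 0.9, -2.0]
gripper_width: 0.334
gripper_force: 29.9
time_s: 10.0
tcp_pos: [0.4499, -0.0928, 0.0177]
ee_rot: [[-0.986, 0.165, 0.0], [0.165, 0.986, 0.0], [-0.0, 0.0, -1.0]]
wrist_force: [-0.2, -0.4, 0.4]
gripper_width: 0.633
gripper_force: 0.0
gripper_width: 0.648
gripper_force: 0.0
t 10.3 tcp [ 0.449  -0.0929  0.113 ] a 170.5 MOVE [-1.688  1.306  0.126] turn -0.127 (-14.5deg) w 0.648
```

```bash
python3 -m pendant '[[[-0.4,0.3,0,0],[-0.85,0.65,0,0]]]' 0 >/dev/null
python3 -m pendant '[[[-0.4,0.3,0,0],[-0.84,0.65,0,0],[-0.84,0.65,0,0],[-0.84,0.65,0,0]]]' |tail -2
python3 -c "
from h import *
go(.637,.0078,.022)
im=optics.capture('top')[:,:,::-1];im2=optics.capture('scene')[:,:,::-1];cv2.imwrite('pics/t3.png',im)
v=im.max(2);sub=v[175:260,265:335];m=(sub<50)
ys,xs=np.where(m);p=ray('top',np.c_[xs+265,ys+175],.028)*1000
print('roller dark ctr',p.mean(0))
cv2.imwrite('pics/j3.png',np.hstack([cv2.resize(im[170:260,250:350],(395,356),interpolation=cv2.INTER_CUBIC),cv2.resize(im2[180:270,290:390],(395,356),interpolation=cv2.INTER_CUBIC)]))
"
```

```text
gripper_width: 0.989
gripper_force: 0.0
t 10.9 tcp [0.6322 0.0048 0.1113] a 170.5 MOVE [-0.044  0.037  0.893] turn 0.0 (0.0deg) w 0.989
roller dark ctr [446.76502883 -91.43371378]
```

View pics/j3.png

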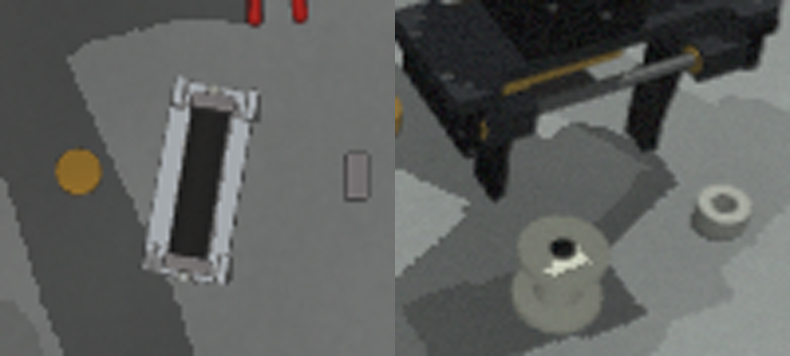

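The roller lies in the rest, centred to about 2 mm, and the spool is under the gripper. Next is the spool.

```bash
python3 -m pendant '[[[-0.04,0.03,0.3,0],[-0.04,0.03,0.6,0],[-0.04,0.03,0.8,0],[-0.04,0.03,0.89,0],[-0.04,0.03,0.89,0]]]' |head -5
python3 -m pendant '[[[0,0,0,0],[0,0,0,0],[0,0,0,0],[0,0,0,0],[0,0,0,0],[0,0,0,0],[0,0,0,0]]]' 1
python3 -m pendant '[[[0,0,-0.3,0],[0,0,-0.6,0],[0,0,-0.8,0]]]' |tail -2
python3 -c "
from h import *
go(.4366,.315,.11)
"
```

```text
time_s: 11.5
tcp_pos: [0.6347, 0.0055, 0.0229]
ee_rot: [[-0.986, 0.166, -0.003], [0.166, 0.986, -0.001], [0.003, -0.001, -1.0]]
wrist_force: [0.2, -0.3, 0.3]
gripper_width: 0.995
time_s: 12.2
tcp_pos: [0.6364, 0.0065, 0.024]
ee_rot: [[-0.986, 0.165, 0.001], [0.165, 0.986, 0.0], [-0.0, 0.0, -1.0]]
wrist_force: [0.3, 0.1, 3.0]
gripper_width: 0.604
gripper_force: 30.0
gripper_width: 0.6
gripper_force: 30.0
t 12.5 tcp [0.6368 0.0064 0.1053] a 170.5 MOVE [ 2.484  2.712 -0.051] turn 0.0 (0.0deg) w 0.6
```

```bash
python3 -m pendant '[[[0.33,0.36,0,0],[0.66,0.72,0,0]]]' >/dev/null
python3 -m pendant '[[[0.33,0.36,0,0],[0.66,0.72,0,0]]]' >/dev/null
python3 -m pendant '[[[0.33,0.36,0,0],[0.66,0.72,0,0]]]' >/dev/null
python3 -m pendant '[[[0.3,0.33,0,0],[0.5,0.55,0.3,0],[0.5,0.55,0.5,0],[0.5,0.55,0.5,0],[0.5,0.55,0.5,0]]]' |tail -2
python3 -c "
from h import *
go(.4366,.3151,.028)
im=optics.capture('top')[:,:,::-1];im2=optics.capture('scene')[:,:,::-1]
cv2.imwrite('pics/j4.png',np.hstack([cv2.resize(im[170:260,120:220],(395,356),interpolation=cv2.INTER_CUBIC),cv2.resize(im2[120:210,320:420],(395,356),interpolation=cv2.INTER_CUBIC)]))
"
```

```text
gripper_width: 0.604
gripper_force: 30.0
t 13.6 tcp [0.4366 0.3145 0.0535] a 170.5 MOVE [0.001 0.006 0.255] turn 0.0 (0.0deg) w 0.604
```

```bash
python3 -m pendant '[[[0,0.005,0.1,0],[0,0.005,0.2,0],[0,0.005,0.25,0],[0,0.005,0.25,0],[0,0.005,0.25,0]]]'
python3 -m pendant '[[[0,0,0,0],[0,0,0,0],[0,0,0,0],[0,0,0,0]]]' 0.1|tail -2
python3 -m pendant '[[[0,0,-0.3,0],[0,0,-0.6,0],[0,0,-0.9,0]]]' |tail -2
python3 -c "
from h import *
go(.6433,-.1465,.11,5)
"
```

```text
time_s: 14.2
tcp_pos: [0.4366, 0.315, 0.0283]
ee_rot: [[-0.986, 0.166, -0.0], [0.166, 0.986, -0.0], [0.0, -0.0, -1.0]]
wrist_force: [0.2, 0.3, -0.9]
gripper_width: 0.595
gripper_force: 30.0
gripper_width: 0.852
gripper_force: 0.0
gripper_width: 0.896
gripper_force: 0.0
t 14.9 tcp [0.4364 0.315  0.1196] a 170.5 MOVE [-2.804 -4.209  0.097] turn -0.127 (-14.5deg) w 0.896
```

```bash
python3 -m pendant '[[[-0.27,-0.4,0,0],[-0.54,-0.8,0,0]]]' 0.35 >/dev/null
python3 -m pendant '[[[-0.27,-0.4,0,0],[-0.54,-0.8,0,0]]]' >/dev/null
python3 -m pendant '[[[-0.27,-0.4,0,0],[-0.54,-0.8,0,0]]]' >/dev/null
python3 -m pendant '[[[-0.27,-0.4,0,0],[-0.54,-0.8,0,0]]]' >/dev/null
python3 -m pendant '[[[-0.27,-0.4,0,0],[-0.6,-0.9,0,-0.06],[-0.6,-0.9,0,-0.127],[-0.6,-0.9,0,-0.127],[-0.6,-0.9,0,-0.127]]]' |tail -2
python3 -c "
from h import *
im=cv2.imread('pics/top0.png');cv2
v=cv2.cvtColor(im,cv2.COLOR_BGR2GRAY)
m=(v[145:155,314:324]<105).astype(np.uint8);print(v[140:160,310:328]);ys,xs=np.where(v[146:154,315:323]<115);c=[xs.mean()+315,ys.mean()+146];print(c,len(xs),ray('top',c,.012))
go(.648,-.146,.002,5)
im=optics.capture('top')[:,:,::-1];cv2.imwrite('pics/t5.png',im)
b=im[190:245,140:200].max(2);
im2=optics.capture('scene')[:,:,::-1]
cv2.imwrite('pics/j5.png',np.hstack([cv2.resize(im[170:260,120:220],(395,356),interpolation=cv2.INTER_CUBIC),cv2.resize(im2[230:320,230:330],(395,356),interpolation=cv2.INTER_CUBIC)]))
"
```

```text
gripper_width: 0.647
gripper_force: 0.0
[[118 118 118 117 117 141 161 133 133 161 137 116 116 113 115 115 117 117]
 [117 117 117 117 118 141 161 134 108 163 164 117 116 114 115 116 117 118]
 [117 117 117 117 118 141 162 140  75 163 162 117 117 117 117 117 117 117]
 [117 117 118 118 118 140 162 142  92 164 160  92 118 117 118 117 116 116]
 [117 118 117 117 118 140 162 141  76 168 161 104 117 117 118 117 117 115]
 [119 118 118 118 118 108 147 126  76 142 140 123 118 118 117 117 117 117]
 [119 119 120 117 107 164 164 162 156 159 159 157 109 117 119 118 117 117]
 [119 120 119 119  88 164 161 162 138 140 161 159  75 117 118 118 117 116]
 [119 120 119 118  84 164 139  81  77  77 111 156  75 116 118 118 117 117]
 [120 118 118 117  87 161  91  71  72  70  75 134  89 116 116 117 117 116]
 [118 118 119 117  85 158  87  71  70  69  70  98  95 115 116 117 117 116]
 [118 118 119 119  89 162 103  70  71  70  73 152 108 116 117 118 117 117]
 [120 119 119 120 102 159 158  92  85  79 137 158 127 118 118 117 117 117]
 [119 120 120 120 105 157 164 161 158 157 162 158 126 118 117 118 118 117]
 [121 120 121 119 105 158 164 164 161 162 163 159 150 116 118 118 118 118]
 [119 119 119 119 117 130 164 164 161 162 163 160 158 116 116 117 118 117]
 [118 119 119 119 118 119 164 165 162 162 165 162 155  79 116 118 117 118]
 [119 119 119 118  91  98 145 166 166 165 164 123 116  70 117 118 118 117]
 [118 118 118 119  70  73  88  86  79  74  74  77  84  67  79 118 117 117]
 [120 118 117 117  67  75  72  67 115 113  72  66  83  71  85 119 120 118]]
[np.float64(319.0), np.float64(149.6206896551724)] 29 [[ 0.65362931 -0.14837949]]
t 16.2 tcp [ 0.6404 -0.1345  0.1183] a -175.2 MOVE [-0.067 -0.121  1.162] turn -0.001 (-0.2deg) w 0.647
```

View pics/j5.png

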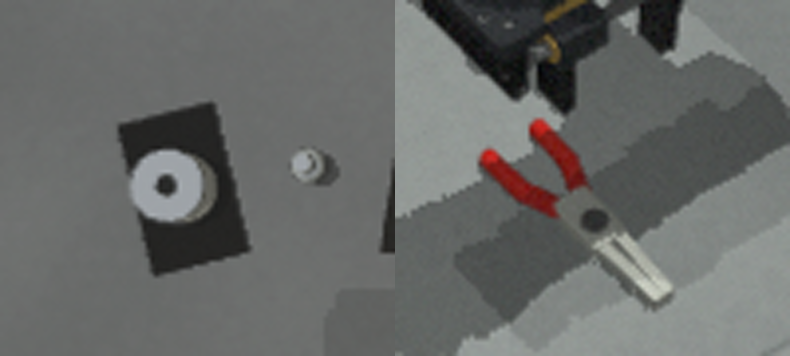

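The spool stands on the left pad, with its spot at top crop (167,185). The pliers lie clear beneath the gripper.

```bash
python3 -m pendant '[[[-0.07,-0.13,0.4,0],[-0.07,-0.13,0.75,0],[-0.07,-0.13,0.9,0],[-0.07,-0.13,1,0],[-0.07,-0.13,1,0]]]' 0.4|sed -n '2p;4p'
python3 -m pendant '[[[0,0,0.09,0],[0,0,0.15,0],[0,0,0.15,0]]]' |sed -n '2p;4p'
python3 -m pendant '[[[0,0,0,0],[0,0,0,0],[0,0,0,0],[0,0,0,0],[0,0,0,0],[0,0,0,0],[0,0,0,0]]]' 1
python3 -m pendant '[[[0,0,-0.3,0],[0,0,-0.6,0],[0,0,-0.8,0]]]' |tail -2
python3 -c "
from h import *
go(.4451,.1183,.11,-7.1)
s=cv2.imread('pics/t5.png').max(2)[190:245,140:200]
xs=range(154,172);f=cv2.imread('pics/t5.png').max(2);w=f[212:222,156:169];ys,xs=np.where(w<95);print('spot',xs.mean()+156,ys.mean()+212,len(xs),ray('top',[xs.mean()+156,ys.mean()+212],.047))
"
```

```text
tcp_pos: [0.6488, -0.1464, 0.0181]
wrist_force: [0.2, 0.9, 0.6]
tcp_pos: [0.6487, -0.147, 0.0033]
wrist_force: [-0.2, -0.1, -1.2]
time_s: 17.8
tcp_pos: [0.6492, -0.1472, 0.0038]
ee_rot: [[-0.996, -0.088, 0.0], [-0.088, 0.996, -0.0], [-0.0, -0.0, -1.0]]
wrist_force: [0.3, -0.2, 1.1]
gripper_width: 0.271
gripper_force: 30.0
gripper_width: 0.272
gripper_force: 30.0
t 18.1 tcp [ 0.6495 -0.1472  0.085 ] a -175.0 MOVE [ 1.802  2.824 -0.253] turn 0.106 (12.1deg) w 0.272
spot 161.76190476190476 216.38095238095238 21 [[0.4370923  0.31535725]]
```

```bash
python3 -m pendant '[[[0.25,0.4,0,0],[0.5,0.8,0,0]]]' >/dev/null
python3 -m pendant '[[[0.25,0.4,0,0],[0.5,0.8,0,0]]]' >/dev/null
python3 -m pendant '[[[0.25,0.4,0,0],[0.5,0.8,0,0.05],[0.5,0.8,0,0.106],[0.5,0.8,0,0.106],[0.5,0.8,0,0.106]]]' |tail -2
python3 -c "
from h import *
go(.451,.1176,.0075,-7.1)"
```

```text
gripper_width: 0.268
gripper_force: 30.0
t 19.0 tcp [0.4787 0.0787 0.0835] a 173.0 MOVE [0.322 0.352 0.76 ] turn 0.001 (0.1deg) w 0.268
```

```bash
python3 -m pendant '[[[0.32,0.35,0,0],[0.32,0.35,0.3,0],[0.32,0.35,0.55,0],[0.32,0.35,0.7,0],[0.32,0.35,0.75,0],[0.32,0.35,0.76,0],[0.32,0.35,0.76,0]]]'
python3 -m pendant '[[[0,0,0,0],[0,0,0,0],[0,0,0,0],[0,0,0,0],[0,0,0,0]]]' 0.4|tail -2
python3 -m pendant '[[[0,0,-0.3,0],[0,0,-0.6,0],[0,0,-0.9,0]]]' |tail -2
python3 -c "
from h import *
go(.632,-.2866,.10,-3)
"
```

```text
time_s: 19.7
tcp_pos: [0.452, 0.1173, 0.0079]
ee_rot: [[-0.992, 0.124, 0.001], [0.124, 0.992, 0.001], [-0.001, 0.001, -1.0]]
wrist_force: [0.0, -0.7, -0.8]
gripper_width: 0.272
gripper_force: 30.0
gripper_width: 0.576
gripper_force: 0.0
gripper_width: 0.598
gripper_force: 0.0
t 20.5 tcp [0.4509 0.1173 0.0985] a 172.9 MOVE [-2.297 -3.784 -0.015] turn -0.036 (-4.1deg) w 0.598
```

```bash
python3 -m pendant '[[[-0.28,-0.4,0,0],[-0.56,-0.9,0,0],[-0.56,-0.9,0,0]]]' 0.5 >/dev/null
python3 -m pendant '[[[-0.28,-0.4,0,0],[-0.56,-0.9,0,0]]]' >/dev/null
python3 -m pendant '[[[-0.28,-0.4,0,0],[-0.56,-0.9,0,0]]]' >/dev/null
python3 -m pendant '[[[-0.28,-0.45,0,0],[-0.56,-0.9,0,-0.036],[-0.56,-0.9,0,-0.036],[-0.56,-0.9,0,-0.036]]]' |tail -2
python3 -c "
from h import *
go(.632,-.2866,.002,-3)
im=optics.capture('top')[:,:,::-1];cv2.imwrite('pics/t6.png',im);im2=optics.capture('scene')[:,:,::-1]
cv2.imwrite('pics/j6.png',np.hstack([cv2.resize(im[170:260,180:280],(395,356),interpolation=cv2.INTER_CUBIC),cv2.resize(im2[260:350,170:270],(395,356),interpolation=cv2.INTER_CUBIC)]))
"
```

```text
gripper_width: 0.502
gripper_force: 0.0
t 21.6 tcp [ 0.6229 -0.2549  0.0963] a 176.8 MOVE [-0.11  -0.312  0.943] turn -0.001 (-0.2deg) w 0.502
```

View pics/j6.png

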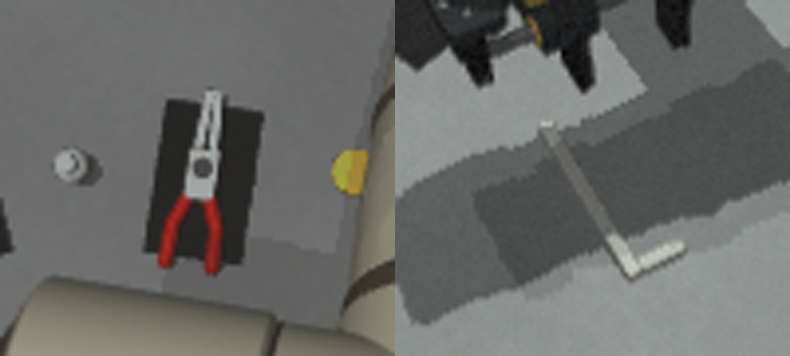

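The pliers lie on the middle pad, overhanging equally at both ends. The hex key is ahead of the gripper, with its arm at scene crop (590,195).

```bash
python3 -m pendant '[[[-0.11,-0.31,0,0],[-0.11,-0.31,0.4,0],[-0.11,-0.31,0.7,0],[-0.11,-0.31,0.88,0],[-0.11,-0.31,0.93,0],[-0.11,-0.31,0.93,0]]]' |sed -n '2p;4p'
python3 -m pendant '[[[0,0,0,0],[0,0,0,0],[0,0,0,0],[0,0,0,0],[0,0,0,0],[0,0,0,0],[0,0,0,0]]]' 1
python3 -m pendant '[[[0,0,-0.3,0],[0,0,-0.6,0],[0,0,-0.8,0]]]' |tail -2
python3 -c "
from h import *
go(.4325,-.3074,.08,16.4)
"
```

```text
tcp_pos: [0.6325, -0.284, 0.0045]
wrist_force: [-0.4, 0.6, 0.2]
time_s: 23.0
tcp_pos: [0.6328, -0.2856, 0.0048]
ee_rot: [[-0.999, 0.052, 0.0], [0.052, 0.999, -0.0], [-0.0, -0.0, -1.0]]
wrist_force: [-0.3, 0.9, 1.1]
gripper_width: 0.083
gripper_force: 30.0
gripper_width: 0.081
gripper_force: 30.0
t 23.3 tcp [ 0.6334 -0.2858  0.0866] a 177.0 MOVE [ 1.996 -0.32   0.062] turn -0.169 (-19.4deg) w 0.081
```

```bash
python3 -m pendant '[[[0.4,-0.06,0,0],[0.8,-0.13,0,-0.05],[0.9,-0.15,0,-0.1],[0.9,-0.15,0,-0.169],[0.9,-0.15,0,-0.169]]]' |tail -2
python3 -c "
from h import *
go(.4359,-.3147,.0083,16.4)"
```

```text
gripper_width: 0.078
gripper_force: 30.0
t 23.8 tcp [ 0.5416 -0.296   0.0847] a -163.7 MOVE [1.067 0.117 0.764] turn -0.001 (-0.1deg) w 0.078
```

```bash
python3 -m pendant '[[[0.4,0.05,0,0],[0.8,0.09,0,0],[0.99,0.11,0.1,0],[0.99,0.11,0.35,0],[0.99,0.11,0.4,0],[0.99,0.11,0.4,0]]]' |tail -2
python3 -c "
from h import *
go(.4359,-.3147,.0083,16.4)"
```

```text
gripper_width: 0.077
gripper_force: 30.0
t 24.4 tcp [ 0.4439 -0.313   0.0438] a -163.7 MOVE [0.081 0.006 0.355] turn -0.001 (-0.1deg) w 0.077
```

```bash
python3 -m pendant '[[[0.08,0,0.15,0],[0.08,0,0.28,0],[0.08,0.005,0.34,0],[0.08,0.005,0.355,0],[0.08,0.005,0.355,0],[0.08,0.005,0.355,0]]]'
python3 -m pendant '[[[0,0,0,0],[0,0,0,0],[0,0,0,0],[0,0,0,0],[0,0,0,0]]]' 0.4|tail -2
python3 -m pendant '[[[0,0,-0.3,0],[0,0,-0.6,0],[0,0,-0.95,0]]]' |tail -2
python3 -c "
from h import *
im=cv2.imread('pics/t6.png');v=im.max(2)
m=(v[142:162,218:237]>135).astype(np.uint8);q=max(cv2.findContours(m,0,1)[0],key=len)[:,0]+[218,142];p=np.float32(ray('top',q,.016)*1000);print('collar',cv2.minEnclosingCircle(p),cv2.fitEllipse(p))
m=(v[146:158,222:233]<125);print(v[143:160,219:236])
go(.6438,.135,.10)
"
```

```text
time_s: 25.0
tcp_pos: [0.437, -0.3151, 0.0098]
ee_rot: [[-0.959, -0.282, 0.001], [-0.282, 0.959, -0.001], [-0.001, -0.001, -1.0]]
wrist_force: [0.3, -0.5, 0.8]
gripper_width: 0.082
gripper_force: 30.0
gripper_width: 0.454
gripper_force: 0.0
gripper_width: 0.59
gripper_force: 0.0
collar ((642.5621337890625, 133.90679931640625), 15.536408424377441) ((643.0299682617188, 134.51744079589844), (28.06820297241211, 28.857561111450195), 167.67628479003906)
[[108 109 109 108 108 108 107 107 108 108 107 108 108 108 107 107 106]
 [109 109 108 108 108 107 107 107 108 108 108 108 109 107 106 107 108]
 [110 110 109 108 108 108 108 107 107 108 107 108 108 108 109 108 108]
 [109 109 109 109 107 109 125 137 148 133 129  91 107 106 107 108 106]
 [108 108 109 109 117 146 154 159 163 159 154 142  97 106 106 107 107]
 [107 107 107 111 149 157 161 142 104 149 164 158 143  76 106 107 107]
 [108 107 109 126 153 156  97  62  57  71 115 164 153  94  77 107 107]
 [107 107 110 141 153 130  54  66 103 104 100 157 157 129  76 107 107]
 [108 108 113 155 150 120  56  75 108 108 111 159 161 131  68 106 107]
 [108 107 113 153 154 146  54  76 108 108 118 160 158 131  66 107 107]
 [108 107 109 127 162 151 116  87 106  94 141 160 159  77  70 107 107]
 [107 106 107 113 150 161 153 151 150 154 162 163 136  57  75 107 107]
 [108 106 107 105  87 122 164 164 164 164 162 112  62  59  75 107 108]
 [107 107 107 107 105  85  84  95 116 100  81  60  61  73 105 107 107]
 [109 108 108 108 108 106  90  91  63  64  62  75 104 105 107 107 108]
 [109 108 108 108 108 107 106 105 104 105 104 105 106 107 107 107 108]
 [109 109 108 109 108 107 107 106 107 107 107 107 107 107 107 107 107]]
t 25.8 tcp [ 0.4354 -0.3146  0.1043] a -163.6 MOVE [-3.267  3.727  0.043] turn 0.0 (0.0deg) w 0.59
```

```bash
python3 -m pendant '[[[-0.4,0.4,0,0],[-0.8,0.9,0,0],[-0.8,0.9,0,0]]]' 0.4 >/dev/null
python3 -m pendant '[[[-0.4,0.4,0,0],[-0.8,0.9,0,0],[-0.8,0.9,0,0]]]' >/dev/null
python3 -m pendant '[[[-0.4,0.4,0,0],[-0.8,0.9,0,0],[-0.8,0.9,0,0]]]' >/dev/null
python3 -m pendant '[[[-0.4,0.45,0,0],[-0.8,0.95,0,0],[-0.8,0.95,0,0],[-0.8,0.95,0,0]]]' |tail -2
python3 -c "
from h import *
go(.643,.1345,.003)
im=optics.capture('top')[:,:,::-1];cv2.imwrite('pics/t7.png',im);im2=optics.capture('scene')[:,:,::-1]
cv2.imwrite('pics/j7.png',np.hstack([cv2.resize(im[170:260,320:420],(395,356),interpolation=cv2.INTER_CUBIC),cv2.resize(im2[180:270,320:420],(395,356),interpolation=cv2.INTER_CUBIC)]))
"
```

```text
gripper_width: 0.6
gripper_force: 0.0
t 27.1 tcp [0.6412 0.1284 0.1034] a -163.4 MOVE [-0.035  0.053  1.004] turn 0.0 (0.0deg) w 0.6
```

View pics/j7.png

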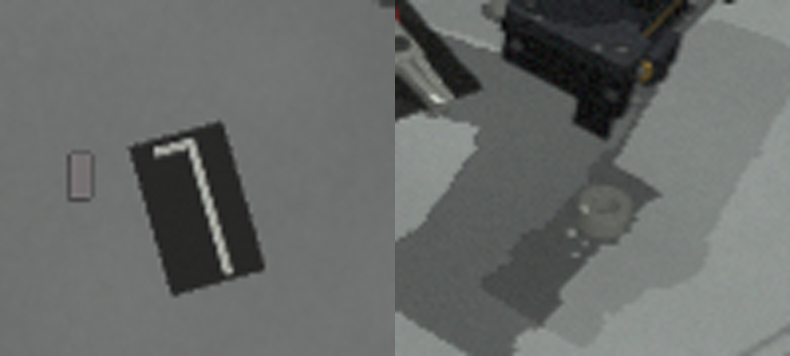

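The hex key lies lengthwise on the right pad, within about 2 mm of centre. The collar is below the gripper at scene crop (605,210).

```bash
python3 -m pendant '[[[-0.035,0.05,0,0],[-0.035,0.05,0.4,0],[-0.035,0.05,0.75,0],[-0.035,0.05,0.92,0],[-0.035,0.05,0.99,0],[-0.035,0.05,0.99,0]]]' |sed -n '2p;4p'
python3 -m pendant '[[[0,0,0,0],[0,0,0,0],[0,0,0,0],[0,0,0,0],[0,0,0,0],[0,0,0,0]]]' 1
python3 -m pendant '[[[0,0,-0.3,0],[0,0,-0.6,0],[0,0,-1,0],[0,0,-1,0]]]' |tail -2
python3 -c "
from h import *
go(.437,.3153,.11)
"
```

```text
tcp_pos: [0.6418, 0.1303, 0.0045]
wrist_force: [0.1, 0.9, -0.4]
time_s: 28.4
tcp_pos: [0.6429, 0.1316, 0.0064]
ee_rot: [[-0.959, -0.282, 0.002], [-0.282, 0.959, 0.001], [-0.002, 0.0, -1.0]]
wrist_force: [-1.6, 1.2, 5.9]
gripper_width: 0.379
gripper_force: 30.0
gripper_width: 0.378
gripper_force: 30.0
t 28.8 tcp [0.6458 0.1323 0.1113] a -163.5 MOVE [ 1.484  2.346 -0.005] turn 0.0 (0.0deg) w 0.378
```

```bash
python3 -m pendant '[[[0.25,0.4,0,0],[0.5,0.8,0,0]]]' >/dev/null
python3 -m pendant '[[[0.25,0.4,0,0],[0.5,0.8,0,0]]]' >/dev/null
python3 -m pendant '[[[0.25,0.37,0,0],[0.48,0.75,0,0],[0.48,0.75,0.2,0],[0.48,0.75,0.3,0],[0.48,0.75,0.3,0],[0.48,0.75,0.3,0]]]' |tail -2
python3 -c "
from h import *
go(.437,.3153,.054)
im=optics.capture('top')[:,:,::-1];im2=optics.capture('scene')[:,:,::-1]
cv2.imwrite('pics/j8.png',np.hstack([cv2.resize(im[170:260,120:220],(395,356),interpolation=cv2.INTER_CUBIC),cv2.resize(im2[120:210,320:420],(395,356),interpolation=cv2.INTER_CUBIC)]))
"
```

```text
gripper_width: 0.375
gripper_force: 30.0
t 29.8 tcp [0.4345 0.3143 0.0747] a -163.7 MOVE [-0.027  0.003  0.207] turn 0.0 (0.0deg) w 0.375
```

View pics/j8.png

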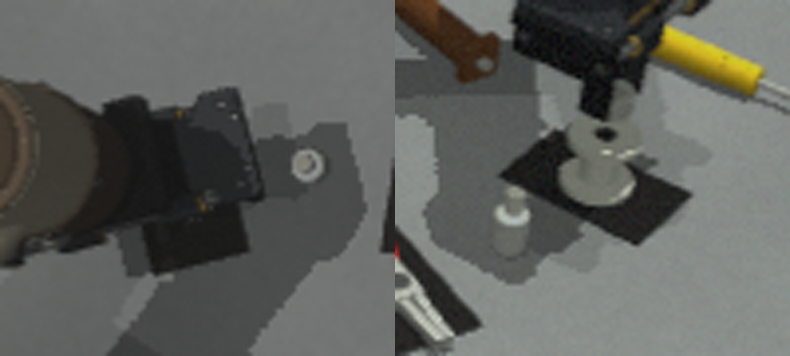

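The collar hangs above the spool (scene crop 620,100). I'll lower it slowly.

```bash
python3 -m pendant '[[[-0.02,0,0,0],[-0.02,0,0.08,0],[-0.02,0,0.15,0],[-0.02,0,0.19,0],[-0.02,0,0.2,0],[-0.02,0,0.2,0],[-0.02,0,0.2,0]]]'
python3 -m pendant '[[[0,0,0,0],[0,0,0,0],[0,0,0,0],[0,0,0,0]]]' 0.3|tail -2
python3 -m pendant '[[[0,0,-0.2,0],[0,0,-0.5,0],[0,0,-0.9,0]]]' |tail -2
python3 -m pendant '[[[0.4,-0.4,0,0],[0.6,-0.9,0,0],[0.6,-0.9,0,0]]]'|tail -2
python3 -m pendant '[[[0,-0.4,0,0],[0,-0.9,-0.4,0],[0,-0.9,-0.8,0],[0,-0.9,-0.8,0]]]'
python3 -c "
from h import *
im=optics.capture('top')[:,:,::-1];cv2.imwrite('pics/t9.png',im);im2=optics.capture('scene')[:,:,::-1]
cv2.imwrite('pics/j9.png',np.vstack([cv2.resize(im[170:260,130:400],(780,260),interpolation=cv2.INTER_CUBIC),cv2.resize(im2[110:270,130:420],(600,331),interpolation=cv2.INTER_CUBIC)[:, :].copy() if 0 else cv2.copyMakeBorder(cv2.resize(im2[120:270,130:420],(630,326),interpolation=cv2.INTER_CUBIC),0,0,0,150,cv2.BORDER_CONSTANT)]))
"
```

```text
time_s: 30.6
tcp_pos: [0.4359, 0.3157, 0.0551]
ee_rot: [[-0.959, -0.282, 0.0], [-0.282, 0.959, 0.0], [-0.0, 0.0, -1.0]]
wrist_force: [-0.4, -0.0, -1.3]
gripper_width: 0.381
gripper_force: 30.0
gripper_width: 0.641
gripper_force: 0.0
gripper_width: 0.702
gripper_force: 0.0
gripper_width: 0.701
gripper_force: 0.0
time_s: 32.0
tcp_pos: [0.4332, 0.1264, 0.2315]
ee_rot: [[-0.96, -0.281, 0.013], [-0.281, 0.96, 0.006], [-0.014, 0.002, -1.0]]
wrist_force: [0.9, 0.7, 0.6]
gripper_width: 0.698
gripper_force: 0.0
```

View pics/j9.png

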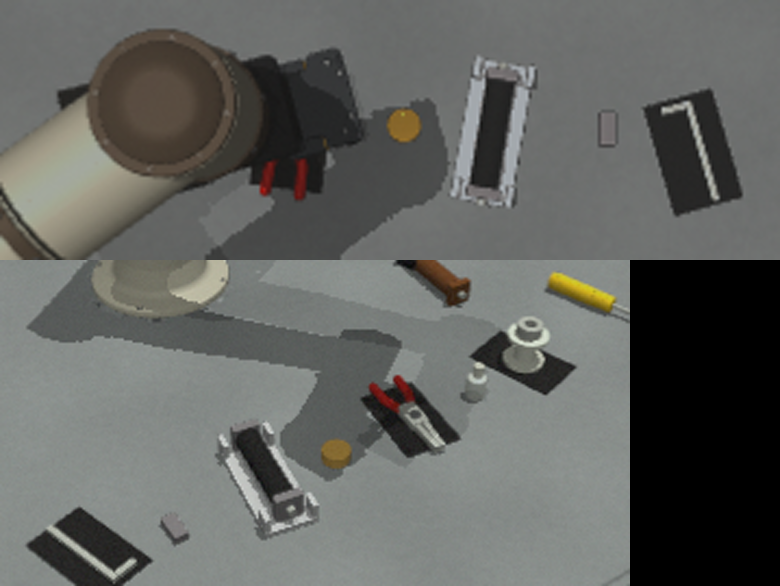

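Everything is in place, and the collar sits on the spool (lower view 529,328). I'll move the arm clear and check centring numerically from above.

```bash
python3 -m pendant '[[[0,-0.4,0,0],[0,-0.9,0,0]]]'>/dev/null
python3 -m pendant '[[[0,-0.4,0,0],[0,-0.9,0,0]]]'>/dev/null
python3 -m pendant '[[[0,-0.4,0,0],[0,-0.9,0,0]]]'>/dev/null
python3 -m pendant '[[[0,-0.4,0,0],[0,-0.9,0,0]]]'>/dev/null
python3 -m pendant '[[[0,-0.4,0,0],[0,-0.9,0,0],[0,-0.9,0,0],[0,-0.9,0,0]]]'|head -2
python3 -c "
from h import *
im=optics.capture('top')[:,:,::-1];cv2.imwrite('pics/t10.png',im)
for n,p in(('collar hole exp',[.437,.3153,.063]),('pad mid',[.4451,.1183,.003])): print(n,proj('top',[p]))
a=im[170:260,115:265];cv2.imwrite('pics/j10.png',cv2.resize(a,(780,468),interpolation=cv2.INTER_CUBIC))
hsv=cv2.cvtColor(im,cv2.COLOR_BGR2HSV);v=hsv[...,2]
m=np.zeros(v.shape,bool);m[180:255,210:250]=1;m&=(((hsv[...,1]>120)&((hsv[...,0]<8)|(hsv[...,0]>172)))|(v>130));ys,xs=np.where(m);p=ray('top',np.c_[xs,ys],.011)*1000
a=np.radians(-7.1);d=np.array([np.cos(a),np.sin(a)]);q=p-[445.1,118.3];print('pliers in pad: along',(q@d).min(),(q@d).max(),'across',(q@[-d[1],d[0]]).min(),(q@[-d[1],d[0]]).max())
m=np.zeros(v.shape,bool);m[190:255,345:395]=1;m&=v>110;n,l,st,c=cv2.connectedComponentsWithStats(m.astype(np.uint8));l=l==1+st[1:,4].argmax();
im0=v[190:250,350:390];
ys,xs=np.where((cv2.erode((v<60).astype(np.uint8)*0+1,None)>0)&m);
a=np.radians(16.4);d=np.array([np.cos(a),np.sin(a)]);p=ray('top',np.c_[xs,ys],.009)*1000-[432.5,-307.4];u=p@d;w=p@[-d[1],d[0]];k=(abs(u)<56)&(abs(w)<33);print('hex along',u[k].min(),u[k].max(),'across',w[k].min(),w[k].max())
"
```

```text
time_s: 33.3
tcp_pos: [0.5554, -0.3059, 0.2221]
collar hole exp [[160.21230063 216.10750585]]
pad mid [[230.91343585 215.70962193]]
pliers in pad: along -68.32804282149587 70.04826995251514 across -22.838048125775845 24.238495132471606
hex along -52.91617471443829 53.94364617735707 across -11.38306143081849 4.526323869058026
```

View pics/j10.png

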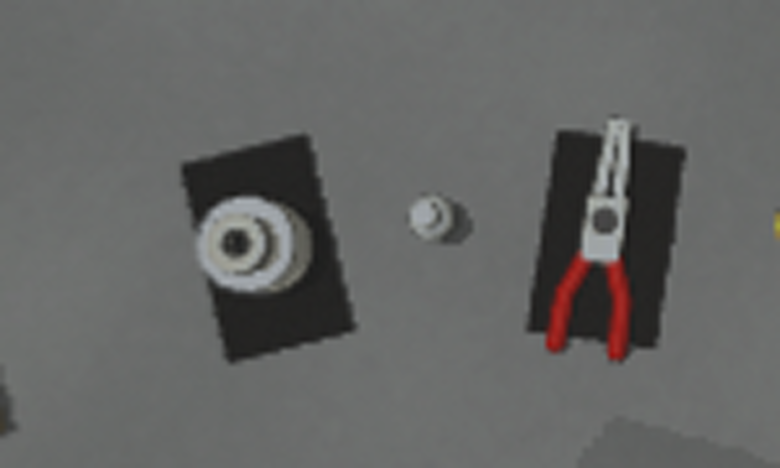

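The collar bore is at top px (160.6,216.3), against (160.2,216.1) expected. The pliers and hex key are within about 1–2 mm, so I'm handing the job in.

```bash
python3 -c "
from station import r
print(r.finish_job())"
```

```text
the job is handed in; nothing more can be done
None
```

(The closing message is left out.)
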